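Give the tofu press one turn

TASK

Tighten the screw press on the worktop: with a fingertip or the outside of the fingers, gently push its hand wheel round by the upright handle, clockwise seen from above, through exactly one full turn, so that the handle stops where it began. Only push it, do not grip the handle; then take the hand well clear and leave the wheel at rest. Leave the jars, the tin and the mug around the press alone.

Things in the scene. Friction and masses are not known exactly. Their poses are not given: they have to be found in the camera images.
- tofu_press: A small bench screw press, fixed to the worktop: a wooden board 150 x 170 mm, a white box on it, two steel posts and an aluminium cross-bar (top 142 mm above the worktop), with a level steel hand wheel above the bar. Origin: centre of the board's underside, on the worktop and on the wheel's axis; its y runs along the cross-bar, z is up. Overall height 219 mm.
- wheel_centre (a point): Centre of the hand wheel, on its vertical axis in the plane of the rim, 155 mm above the worktop. The wheel is level: a round rim of 68 mm radius (148 mm over all, bar 12 mm thick), three spokes, a hub of 32 mm diameter; hub and nut end 14 mm above this point.
- wheel_handle (a point): Middle of the wheel's one upright handle: a black round grip 22 mm in diameter with a rounded top, standing on the rim 68 mm from the wheel's axis. The point is on the grip's axis, 192 mm above the worktop; the grip reaches from 165 to 219 mm (rim top 161 mm). It travels on a level circle. Fingertips beside its upper half push it well; deeper, thick finger parts may catch on its top.
- press_wheel (a joint): Angle of the hand wheel (rad), growing as it turns clockwise seen from above; one turn adds 6.28. It starts anywhere from 0.2 to 5.4; its stops are far off (-7 and 19). At 0 the handle lies on the press's -x side. About 0.2 N m of friction (some 3 N at the handle) all the way round; the wheel stays where it is left and does not coast. Each turn lowers the pressing plate in the white box by 5 mm.
- spice_jar_1: Bystander: loose spice jar with a green cap, 46 mm in diameter, 106 mm tall, to the left of the press. Origin: centre of its underside.
- tin_2: Bystander: loose low food tin, 76 mm in diameter, 58 mm tall, to the right of the press. Origin: centre of its underside.
- jar_1: Bystander: loose small jar with a pale lid, 64 mm in diameter, 97 mm tall, behind the press. Origin: centre of its underside.
- mug_1: Bystander: loose white mug, 80 x 115 x 91 mm with its handle, at the front right. Origin: centre of its underside.

How it is judged:
By the outcome, as a careful person would: the job done as asked, in the order asked, and still so for the second after the job is handed in, with the robot touching nothing.
It also fails if it takes over 58 s, if anything falls off the work surface, if the arm or the gripper's body presses on something with over 40 N, if the wrist force passes 120 N, or if a joint passes its speed limit or range.

ROBOT

A 6-joint arm with a two-finger parallel gripper is mounted at the origin on a cart in front of the work surface, level with it; the furniture and walls round the work are solid. World frame = base frame: x ahead of the robot, y to its left, z up, the work surface at z = 0. Lengths are in m, angles in degrees, forces in N, time in s.
With the tool pointing down it reaches from about 0.425 to 0.95 m from the base axis. Payload 14.7 kg.
Tool frame: the origin (TCP) lies on the centre line of the jaws, within the pads' length; the fingertips stand 14 mm ahead of it and the grasp point (between the pads) lies 5 mm behind it; z points along the fingers, y is the line along which they close (so a half turn about z gives the same grasp; the last joint's range is limited). The gripper opens to 85 mm and grips with 20 to 120 N. Pads are 22 mm wide; open, the fingers measure 114 mm over their backs; the gripper's body (76 mm by 85 mm) begins 54 mm behind the grasp point. The pads swing forward as they close: fully open they stand 13 mm farther back than shut.
Start: joints at [-65.982, 27.513, 91.461, -0, 61.026, -2.67], TCP at [0.292, -0.581, 0.245] pointing down, gripper open.
Joint ranges: [-157.49, 157.49], [-46.99, 117.5], [13.45, 153.17], [-89.5, 269.5], [5.16, 153.95], [-167.48, 167.48]. Speed limits (degrees/s): [108.29, 108.29, 136.94, 172.46, 172.46, 172.46].

INTERFACE

Orientations are given as a 3x3 rotation matrix whose columns are the frame's x, y, z axes.
In Python, from cell import get_state, capture, job_done, recognise, outline_of gives the robot as it stands.
- The arm moves only by the tool apply_moves, never from a script. Its argument "deltas" is a list of rows, each a list of 3 entries, a list of its own where there are three numbers: the finger opening in cm, from 0 to 8.54, then the shift along the tool's x, y, z in cm, then the turn, a rotation vector about the tool's x, y, z in rad. A call has 1 to 10 rows; each row shifts and turns the commanded pose from where the row before left it, along the tool's axes as they then stand; what a row does not reach is not made up. A row lasts 1/10 s, in which the tool goes at most 50 mm and 8.59 degrees, less where a joint would pass 70% of its speed; a pose out of reach is approached as far as the arm can. A call with a gripper value outside its range is refused whole. The fingers move at their own pace and stop on an object; "squeeze" is the grip in N (left out, the last holds). Time passes only in rows, so rows that do not move let the fingers close. It gives the time, the measured TCP pose, the force, the opening and the grip force at its end, in the units of the state.
- get_state(): the state, without advancing time (a new reading comes with each control period).
- capture(name): name is "scene" or "side" or "wrist"; returns a dict with "frame" (420x560x3 uint8, red, green, blue), "K" (3x3 intrinsics, pixels), "eye" and "rotation" of the camera in the world; the wrist camera has in their place "mount" (4x4, takes a point from camera to tool coordinates, whose origin is the TCP and whose axes are the flange's). Camera axes: x right, y down, z forward; pixel columns grow to the right and rows downward; lengths in m; the calibration is good to about 2 mm. A picture is of the moment at which its call begins: read the wrist's pose just before it. There is no depth.
- job_done(): hands the job in; it is judged then, once.
Trained networks look in a picture, given as the dict that the camera call returned (one of the last four; its "shot" number tells which), for a name from the list of things; names that differ only in an ending like _2 or _b are one class to them, and where a whole thing is asked for, a point or a joint stands for the part that bears it (a point fixed in the world has none). Each returns a list of dicts, best first, with "p" (0 to 1); they miss things now and then, are a little off and sometimes report something else, mostly with a low value. They report only what shows in the picture. A call takes as long as a camera call.
- recognise(picture, label): "extent" ([left, top, width, height] in pixels, round what is visible of it).
- outline_of(picture, label): "pixels" (420x560 bool, what is visible of it) and "extent" ([left, top, width, height] in pixels, round what is visible of it).
The state is a dict: "time": time; "joints": joint angles; "joint_vel": joint speeds; "joint_efforts": joint torques, N m; "tool_pos": TCP position; "eef_rot": TCP orientation; "contact_force": force on the tool from outside, world axes, zero at the start; "torque": the same for the moment, N m; "opening": finger opening in m; "grip_force": force on a finger pad.
Only numpy, scipy, OpenCV 4.12 (cv2) and the standard library are available. Lean on these libraries where they do the work, as an engineer would, in place of code of your own. Each camera call takes 0.05 s, during which the arm holds its last target. There are 200 camera calls.

## Working session

There is one attempt and no reset: what is moved stays moved. The work goes in short steps, Python scripts to look and compute and a tool call to move; the robot and the scene stay as the last step left them, time stands still between calls to the robot, and variables do not carry over. Pictures are saved under pics/ and viewed, at most 10 in all, crops included, and the job is handed in when it is done.

Besides the shell and the picture viewer there is one more tool, called after "Call:" in YAML: its name, and indented under it one key for each argument. apply_moves: Moves the arm, as the interface text tells. Its arguments: {"type":"object","properties":{"deltas":{"type":"array"},"squeeze":{"type":"number"}},"required":["deltas"]}

```bash
mkdir -p pics; cat > h.py <<'E'
import numpy as np, cv2
from cell import *
def proj(c,P):
    q=(np.asarray(P,float).reshape(-1,3)-c["eye"])@np.asarray(c["rotation"]); q=q@np.asarray(c["K"]).T
    return q[:,:2]/q[:,2:]
def ray(c,uv):
    d=np.asarray(c["rotation"])@np.linalg.inv(c["K"])@np.array([uv[0],uv[1],1.]); return np.asarray(c["eye"]),d
def atz(c,uv,z):
    e,d=ray(c,uv); return e+d*(z-e[2])/d[2]
E
python3 - <<'E'
from h import *
s=get_state();print(s)
ims=[]
for n in("scene","side"):
    c=capture(n);cv2.imwrite(f"pics/{n}0.png",c["frame"][:,:,::-1]);print(n,c["eye"],c["rotation"],c["K"])
    for l in("tofu_press","wheel_centre","wheel_handle","press_wheel","spice_jar_1","tin_2","jar_1","mug_1"):
        r=recognise(c,l); print(l,[(x["p"],x["extent"]) for x in r[:2]])
        if l=="wheel_handle" and r:
            e=r[0]["extent"]; print(atz(c,(e[0]+e[2]/2,e[1]+e[3]/2),.192))
E
```

```text
{'time': 0.0, 'joints': array([-6.59830001e+01,  2.75525828e+01,  9.14942148e+01,  1.40265315e-03,
        6.10241177e+01, -2.66884328e+00]), 'joint_vel': array([ 0.0403853 , -0.02367508, -0.08471566,  0.06615855,  0.01847879,
       -0.04183581]), 'joint_efforts': array([ 2.19538502e-03, -9.50632024e+01, -4.30179012e+01,  3.96910579e-06,
        1.22712206e-02,  7.50806998e-05]), 'tool_pos': array([ 0.29179167, -0.58038726,  0.24463845]), 'eef_rot': array([[ 8.93487731e-01,  4.49087340e-01, -4.84192927e-04],
       [ 4.49087594e-01, -8.93487009e-01,  1.13926667e-03],
       [ 7.90101498e-05, -1.23536583e-03, -9.99999234e-01]]), 'contact_force': array([0.07567411, 0.45525774, 0.54566344]), 'torque': array([-0.02703058,  0.0132955 ,  0.00391482]), 'grip_force': 0.0, 'opening': 0.08508635006233618}
scene [-0.1718264   0.97396913  0.81024478] [[-8.15824676e-01 -2.66801840e-01  5.13075897e-01]
 [-5.78298864e-01  3.75277263e-01 -7.24387603e-01]
 [ 7.22226640e-04 -8.87684490e-01 -4.60451653e-01]] [[464.14967943   0.         281.23831947]
 [  0.         464.14967943 208.20325671]
 [  0.    
[... 442 characters left out ...]
362562] [[-0.96972332  0.17437739 -0.17096553]
 [ 0.24360469  0.73984144 -0.62712949]
 [ 0.01713018 -0.6497901  -0.75992065]] [[545.49649346   0.         278.15341332]
 [  0.         545.49649346 212.71510305]
 [  0.           0.           1.        ]]
tofu_press [(0.2, [292.5, 264.0, 16.8, 27.4])]
wheel_centre [(0.77, [264.0, 200.4, 45.6, 36.5])]
wheel_handle [(0.95, [260.3, 198.7, 52.5, 36.2])]
[ 0.54798617 -0.03096431  0.192     ]
press_wheel [(0.89, [261.1, 201.7, 45.7, 33.5]), (0.54, [255.5, 196.9, 61.7, 73.2])]
spice_jar_1 [(0.97, [292.4, 265.2, 15.9, 28.3])]
tin_2 [(0.59, [248.7, 192.1, 19.0, 31.2])]
jar_1 [(0.72, [237.3, 242.0, 24.0, 31.2])]
mug_1 [(0.92, [283.7, 143.7, 22.6, 30.3])]
```

```bash
python3 - <<'E'
from h import *
a=cv2.imread("pics/scene0.png")[150:310,190:390];b=cv2.imread("pics/side0.png")[120:320,180:380]
a=cv2.resize(a,(400,320),interpolation=3);b=cv2.resize(b,(400,400),interpolation=3)
o=np.zeros((400,800,3),np.uint8);o[:320,:400]=a;o[:,400:]=b
cv2.imwrite("pics/a.png",o)
E
```

```text
(no output)
```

View pics/a.png

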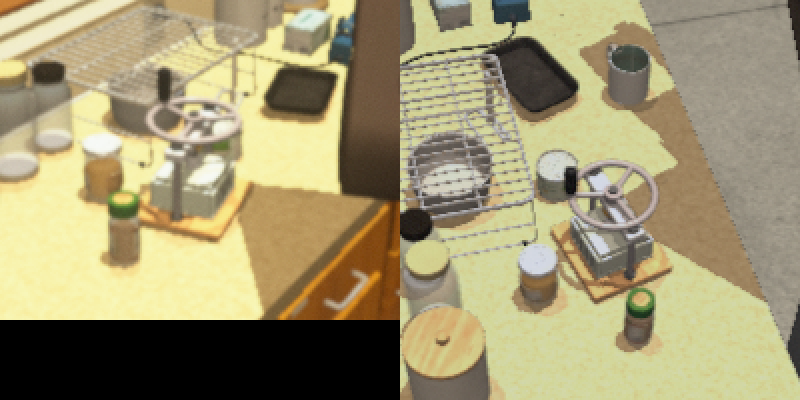

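Scene picture: handle at about (272,191), wheel ellipse centre (287,210). Side picture: handle (265.5,210), wheel centre (287,217). A wire rack stands behind and to the right of the press.

```bash
python3 - <<'E'
from h import *
from scipy.optimize import least_squares
sc=capture("scene");sd=capture("side")
def tri(u,v):
    A=[];b=[]
    r=[]
    for c,p in((sc,u),(sd,v)):
        e,d=ray(c,p);d=d/np.linalg.norm(d);P=np.eye(3)-np.outer(d,d);A.append(P);b.append(P@e)
    return np.linalg.lstsq(np.vstack(A),np.hstack(b),rcond=None)[0]
H=tri((272,191.5),(265.5,210));C=tri((287.3,210.5),(287,217))
print("handle",H,atz(sc,(272,191.5),.192),atz(sd,(265.5,210),.192))
print("centre",C,atz(sc,(287.3,210.5),.155),atz(sd,(287,217),.155))
# rack corner nearest: side (540,200)->; scene foot/corner (128,145)?
for n,u,v in(("rackNearTop",(185/2+190-0,28/2+150),(98/2+180,55/2+120)),("rackcorner low",(150/2+190,165/2+150),(134/2+180,243/2+120))):
    print(n,tri(u,v))
# joint wheel fit
for c,n in((sc,"scene"),(sd,"side")):
  f=c["frame"].copy()
  for k,(l) in enumerate(["spice_jar_1","tin_2","jar_1","mug_1"]):
    r=recognise(c,l)
    if r: e=r[0]["extent"];print(n,l,r[0]["p"],atz(c,(e[0]+e[2]/2,e[1]+e[3]/2),.045))
E
```

```text
handle [ 0.60581837 -0.07398294  0.19184085] [ 0.60568842 -0.07401208  0.192     ] [ 0.60593825 -0.07364342  0.192     ]
centre [ 0.53767812 -0.06083098  0.15233115] [ 0.53454069 -0.05517754  0.155     ] [ 0.53785033 -0.05971327  0.155     ]
rackNearTop [ 0.68864234 -0.29383299  0.2255365 ]
rackcorner low [ 0.66340113 -0.10668274  0.00720588]
scene spice_jar_1 0.69 [0.54036785 0.11639662 0.045     ]
scene tin_2 0.51 [ 0.55962327 -0.19033493  0.045     ]
scene jar_1 0.92 [ 0.67372033 -0.00612845  0.045     ]
side spice_jar_1 0.87 [0.53624093 0.10860328 0.045     ]
side tin_2 0.9 [ 0.60705453 -0.20407606  0.045     ]
side jar_1 0.83 [ 0.67892753 -0.01116216  0.045     ]
side mug_1 0.97 [ 0.4072445  -0.42996965  0.045     ]
```

Call:
apply_moves:
  deltas:
    - [0,[0,0,-1.5],[0,0,0.135]]
    - [0,[0,0,-1.5],[0,0,0.135]]
    - [0,[0,0,-1.5],[0,0,0.135]]
    - [0,[0,0,-1.5],[0,0,0.135]]
    - [0,[0,0,-1.5],[0,0,0.135]]
    - [0,[1.35,-4.02,0],[0,0,0]]
    - [0,[1.35,-4.02,0],[0,0,0]]
    - [0,[1.35,-4.02,0],[0,0,0]]
    - [0,[1.35,-4.02,0],[0,0,0]]
    - [0,[1.35,-4.02,0],[0,0,0]]
  squeeze: 20

```text
time: 2.4
tool_pos: [0.4003, -0.3967, 0.3204]
eef_rot: [[0.978, -0.208, 0.0], [-0.208, -0.978, -0.0], [0.0, 0.0, -1.0]]
contact_force: [1.0, -0.2, 0.3]
opening: -0.0
grip_force: 0.0
```

Call:
apply_moves:
  deltas:
    - [0,[1.35,-4.02,0],[0,0,0]]
    - [0,[1.35,-4.02,0],[0,0,0]]
    - [0,[1.35,-4.02,0],[0,0,0]]
    - [0,[1.35,-4.02,0],[0,0,0]]
    - [0,[1.35,-4.02,0],[0,0,0]]
    - [0,[1.35,-4.02,0],[0,0,0]]
    - [0,[1.35,-4.02,0],[0,0,0]]
    - [0,[1.35,-4.02,0],[0,0,0]]
    - [0,[1.35,-4.02,0],[0,0,0]]
    - [0,[0,0,0],[0,0,0]]

```text
time: 3.4
tool_pos: [0.5957, -0.0654, 0.3202]
eef_rot: [[0.979, -0.204, 0.001], [-0.204, -0.979, 0.001], [0.001, -0.001, -1.0]]
contact_force: [0.3, -1.1, -0.1]
opening: 0.0001
grip_force: 0.0
```

```bash
cat >> h.py <<'E'
def wcap():
    s=get_state();c=capture("wrist");M=np.asarray(c["mount"]);R=np.asarray(s["eef_rot"])
    c["eye"]=np.asarray(s["tool_pos"])+R@M[:3,3];c["rotation"]=R@M[:3,:3];return s,c
E
python3 - <<'E'
from h import *
s,c=wcap();print(s["tool_pos"],c["eye"]);cv2.imwrite("pics/w1.png",c["frame"][:,:,::-1])
print(c["mount"])
for l in("wheel_centre","wheel_handle"):
    for x in outline_of(c,l)[:2]:print(l,x["p"],x["extent"])
print(proj(c,[[.606,-.074,.192],[.606,-.074,.219],[.537,-.059,.155],[.537,-.059,.169]]))
E
```

```text
[ 0.59571794 -0.06537979  0.32016793] [ 0.66971462 -0.08140281  0.44823441]
[[ 4.26767282e-04 -9.56821033e-01 -2.90677362e-01  7.57972172e-02]
 [ 9.99999898e-01  4.51803509e-04 -1.90171735e-05  4.10959270e-04]
 [ 1.49525084e-04 -2.90677324e-01  9.56821128e-01 -1.28015165e-01]
 [ 0.00000000e+00  0.00000000e+00  0.00000000e+00  1.00000000e+00]]
wheel_centre 0.87 [217.1, 174.5, 145.4, 126.2]
wheel_handle 0.57 [214.1, 178.4, 145.3, 122.0]
[[289.61222978 194.97909413]
 [290.33965218 203.47279095]
 [287.81701759 252.62334228]
 [288.03149456 258.56683286]]
```

View pics/w1.png

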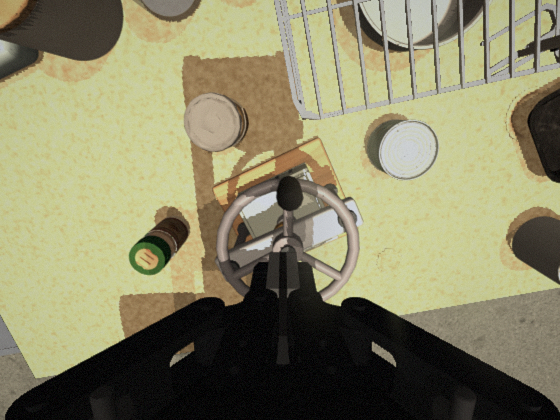

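Handle at (290,193), hub at (287,243), rim x 217..359; the jar, tin and rack (corner at (302,115)) stay clear of the wheel.

```bash
python3 - <<'E'
from h import *
from scipy.optimize import least_squares
s,c=wcap()
print(s["tool_pos"],atz(c,(287,243),.167),atz(c,(290,193),.207),atz(c,(302,115),.2))
# rim mask fit: points outer edges
f=c["frame"].astype(int)
e=recognise(c,"wheel_centre")[0]["extent"];print(e)
t=np.linspace(0,2*np.pi,200)
def ext(p):
    q=proj(c,np.c_[p[0]+.074*np.cos(t),p[1]+.074*np.sin(t),np.full(200,.155)]);return q.min(0),q.max(0)
r=least_squares(lambda p:(lambda a,b:[a[0]-217,b[0]-359,b[1]-305.5,a[1]-177])(*ext(p)),[.54,-.06]);print(r.x,r.fun)
E
```

```text
[ 0.5935088  -0.06945749  0.32014735] [ 0.5502707  -0.06533139  0.167     ] [ 0.60888502 -0.07931874  0.207     ] [ 0.66555103 -0.10042366  0.2       ]
[213.6, 175.2, 143.9, 119.3]
[ 0.54157884 -0.06473442] [-1.15600741  1.15593355  2.92066446 -2.07711742]
```

Call:
apply_moves:
  deltas:
    - [0,[0.7,-1.9,0],[0,0,0]]
    - [0,[0.7,-1.9,0],[0,0,0]]
    - [0,[0,0,0],[0,0,0]]
    - [0,[0,0,2.4],[0,0,0]]
    - [0,[0,0,2.4],[0,0,0]]
    - [0,[0,0,2.4],[0,0,0]]
    - [0,[0,0,2.2],[0,0,0]]
    - [0,[0,0,1.2],[0,0,0]]
    - [0,[0,0,0.8],[0,0,0]]
    - [0,[0,0,0],[0,0,0]]

```text
time: 4.65
tool_pos: [0.615, -0.0353, 0.2057]
eef_rot: [[0.978, -0.208, -0.001], [-0.208, -0.978, 0.0], [-0.001, 0.0, -1.0]]
contact_force: [0.3, -0.6, -0.2]
opening: -0.0001
grip_force: 0.0
```

```bash
python3 - <<'E'
from h import *
s=get_state();print(s["tool_pos"],s["contact_force"])
a=capture("scene");b=capture("side")
o=np.zeros((400,800,3),np.uint8)
o[:,:400]=cv2.resize(a["frame"][150:250,240:340,::-1],(400,400),interpolation=3)
o[:,400:]=cv2.resize(b["frame"][150:250,230:330,::-1],(400,400),interpolation=3)
cv2.imwrite("pics/b.png",o)
print(get_state()["tool_pos"])
for c in(a,b):print(proj(c,[s["tool_pos"]-[0,0,.014]]))
E
```

```text
[ 0.61504222 -0.03531394  0.205735  ] [ 0.26429627 -0.58654273 -0.16573502]
[ 0.61574927 -0.03533454  0.20704021]
[[262.03768117 195.23720477]]
[[265.47295093 219.58364288]]
```

View pics/b.png

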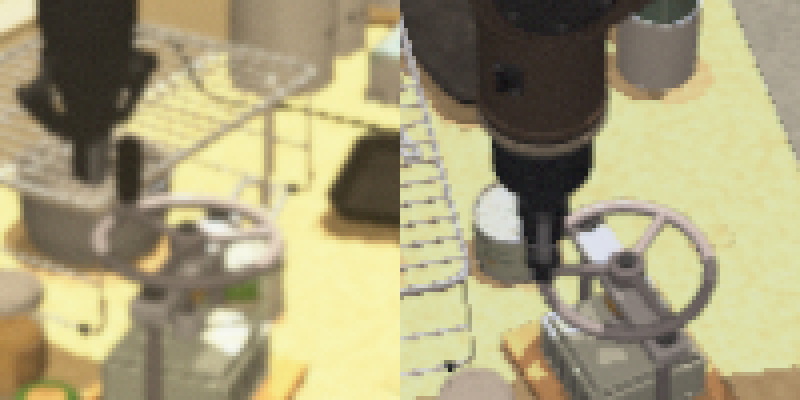

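Fingertips at (263,195) in the scene view stand beside the handle's upper half with a small gap, as computed.

Call:
apply_moves:
  deltas:
    - [0,[0,0.3,0],[0,0,0]]
    - [0,[0,0.3,0],[0,0,0]]
    - [0,[0,0.3,0],[0,0,0]]
    - [0,[0,0.2,0],[0,0,0]]
    - [0,[0,0.1,0],[0,0,0]]
    - [0,[0,0,0],[0,0,0]]

```text
time: 5.35
tool_pos: [0.6128, -0.0471, 0.2063]
eef_rot: [[0.978, -0.208, 0.0], [-0.208, -0.978, 0.0], [0.0, -0.0, -1.0]]
contact_force: [-0.7, 0.0, 0.0]
opening: 0.0
grip_force: 0.0
```

Call:
apply_moves:
  deltas:
    - [0,[0,0.05,0],[0,0,0]]
    - [0,[0,0.05,0],[0,0,0]]

```text
time: 5.55
tool_pos: [0.6126, -0.0479, 0.2063]
eef_rot: [[0.978, -0.208, -0.0], [-0.208, -0.978, 0.0], [-0.0, -0.0, -1.0]]
contact_force: [-0.4, -0.2, -0.6]
opening: -0.0001
grip_force: 0.0
```

Call:
apply_moves:
  deltas:
    - [0,[0,0.05,0],[0,0,0]]
    - [0,[0,0.05,0],[0,0,0]]

```text
time: 5.75
tool_pos: [0.6124, -0.0489, 0.2063]
eef_rot: [[0.978, -0.208, -0.0], [-0.208, -0.978, 0.0], [-0.0, -0.0, -1.0]]
contact_force: [-0.3, 1.9, -0.1]
opening: 0.0001
grip_force: 1.0
```

```bash
cat > plan.py <<'E'
import numpy as np
C=np.array([.541,-.060]);R=.0725;yaw=np.radians(-12)
ex=np.array([np.cos(yaw),np.sin(yaw)]);ey=np.array([np.sin(yaw),-np.cos(yaw)])
P=lambda a:C+R*np.array([np.cos(np.radians(a)),np.sin(np.radians(a))])
if __name__=="__main__":
    for a in np.arange(8.6,8.6-360,-6):
        d=100*(P(a-6)-P(a))/2; print(round(a,1),np.round(d@ex,2),np.round(d@ey,2),P(a-6).round(4))
E
python3 plan.py
```

```text
8.6 0.11 0.36 [ 0.6134 -0.0567]
2.6 0.08 0.37 [ 0.6134 -0.0643]
-3.4 0.04 0.38 [ 0.6125 -0.0718]
-9.4 -0.0 0.38 [ 0.6109 -0.0793]
-15.4 -0.04 0.38 [ 0.6085 -0.0865]
-21.4 -0.08 0.37 [ 0.6054 -0.0934]
-27.4 -0.12 0.36 [ 0.6015 -0.0999]
-33.4 -0.16 0.35 [ 0.597 -0.106]
-39.4 -0.19 0.33 [ 0.5919 -0.1116]
-45.4 -0.23 0.31 [ 0.5862 -0.1167]
-51.4 -0.26 0.28 [ 0.5801 -0.1211]
-57.4 -0.28 0.25 [ 0.5735 -0.1248]
-63.4 -0.31 0.22 [ 0.5665 -0.1279]
-69.4 -0.33 0.19 [ 0.5593 -0.1302]
-75.4 -0.35 0.15 [ 0.5518 -0.1317]
-81.4 -0.36 0.11 [ 0.5443 -0.1324]
-87.4 -0.37 0.08 [ 0.5367 -0.1324]
-93.4 -0.38 0.04 [ 0.5292 -0.1315]
-99.4 -0.38 -0.0 [ 0.5217 -0.1299]
-105.4 -0.38 -0.04 [ 0.5145 -0.1275]
-111.4 -0.37 -0.08 [ 0.5076 -0.1244]
-117.4 -0.36 -0.12 [ 0.5011 -0.1205]
-123.4 -0.35 -0.16 [ 0.495 -0.116]
-129.4 -0.33 -0.19 [ 0.4894 -0.1109]
-135.4 -0.31 -0.23 [ 0.4843 -0.1052]
-141.4 -0.28 -0.26 [ 0.4799 -0.0991]
-147.4 -0.25 -0.28 [ 0.4762 -0.0925]
-153.4 -0.22 -0.31 [ 0.4731 -0.0855]
-159.4 -0.19 -0.33 [ 0.4708 -0.0783]
-165.4 -0.15 -0.35 [ 0.4693 -0.0708]
-171.4 -0.11 -0.36 [ 0.4686 -0.0633]
-177.
[... 304 characters left out ...]
4958 -0.0033]
-231.4 0.26 -0.28 [0.5019 0.0011]
-237.4 0.28 -0.25 [0.5085 0.0048]
-243.4 0.31 -0.22 [0.5155 0.0079]
-249.4 0.33 -0.19 [0.5227 0.0102]
-255.4 0.35 -0.15 [0.5302 0.0117]
-261.4 0.36 -0.11 [0.5377 0.0124]
-267.4 0.37 -0.08 [0.5453 0.0124]
-273.4 0.38 -0.04 [0.5528 0.0115]
-279.4 0.38 0.0 [0.5603 0.0099]
-285.4 0.38 0.04 [0.5675 0.0075]
-291.4 0.37 0.08 [0.5744 0.0044]
-297.4 0.36 0.12 [5.809e-01 5.000e-04]
-303.4 0.35 0.16 [ 0.587 -0.004]
-309.4 0.33 0.19 [ 0.5926 -0.0091]
-315.4 0.31 0.23 [ 0.5977 -0.0148]
-321.4 0.28 0.26 [ 0.6021 -0.0209]
-327.4 0.25 0.28 [ 0.6058 -0.0275]
-333.4 0.22 0.31 [ 0.6089 -0.0345]
-339.4 0.19 0.33 [ 0.6112 -0.0417]
-345.4 0.15 0.35 [ 0.6127 -0.0492]
```

Call:
apply_moves:
  deltas:
    - [0,[0.11,0.36,0],[0,0,0]]
    - [0,[0.11,0.36,0],[0,0,0]]
    - [0,[0.08,0.37,0],[0,0,0]]
    - [0,[0.08,0.37,0],[0,0,0]]
    - [0,[0.04,0.38,0],[0,0,0]]
    - [0,[0.04,0.38,0],[0,0,0]]
    - [0,[0,0.38,0],[0,0,0]]
    - [0,[0,0.38,0],[0,0,0]]
    - [0,[-0.04,0.38,0],[0,0,0]]
    - [0,[-0.04,0.38,0],[0,0,0]]

```text
time: 6.75
tool_pos: [0.6085, -0.0867, 0.2064]
eef_rot: [[0.978, -0.208, 0.001], [-0.208, -0.978, -0.0], [0.001, 0.0, -1.0]]
contact_force: [0.4, 2.4, -0.2]
opening: 0.0001
grip_force: 1.3
```

```bash
cat > look.py <<'E'
import sys
from h import *
s=get_state()
a=capture("scene");b=capture("side")
o=np.zeros((400,800,3),np.uint8)
o[:,:400]=cv2.resize(a["frame"][150:250,240:340,::-1],(400,400),interpolation=3)
o[:,400:]=cv2.resize(b["frame"][150:250,230:330,::-1],(400,400),interpolation=3)
cv2.imwrite(f"pics/{sys.argv[1]}.png",o)
print(s["tool_pos"],s["contact_force"],get_state()["tool_pos"])
E
python3 look.py c
```

```text
[ 0.60848975 -0.0866553   0.20643151] [ 0.42055314  2.35035254 -0.21282458] [ 0.60839061 -0.08689749  0.20639546]
```

View pics/c.png

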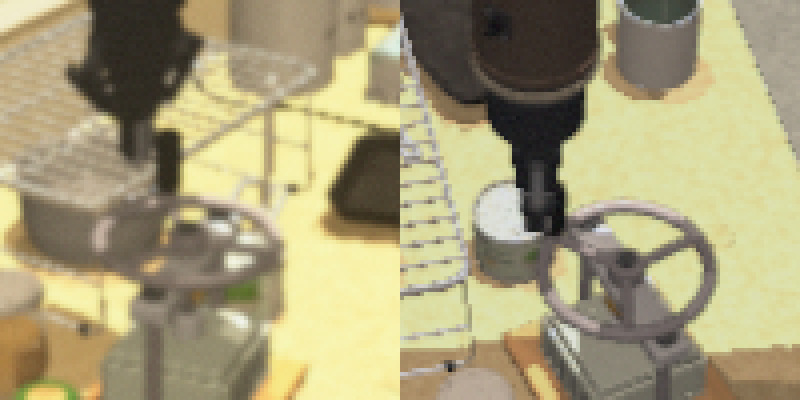

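The handle moved ahead of the fingers, as seen at (168,160) in the crop, with about 2.4 N. I'm continuing round.

Call:
apply_moves:
  deltas:
    - [0,[-0.08,0.37,0],[0,0,0]]
    - [0,[-0.08,0.37,0],[0,0,0]]
    - [0,[-0.12,0.36,0],[0,0,0]]
    - [0,[-0.12,0.36,0],[0,0,0]]
    - [0,[-0.16,0.35,0],[0,0,0]]
    - [0,[-0.16,0.35,0],[0,0,0]]
    - [0,[-0.19,0.33,0],[0,0,0]]
    - [0,[-0.19,0.33,0],[0,0,0]]
    - [0,[-0.23,0.31,0],[0,0,0]]
    - [0,[-0.23,0.31,0],[0,0,0]]

```text
time: 7.85
tool_pos: [0.5857, -0.1169, 0.2063]
eef_rot: [[0.978, -0.208, 0.0], [-0.208, -0.978, -0.0], [0.0, 0.0, -1.0]]
contact_force: [2.8, 2.0, 0.2]
opening: -0.0001
grip_force: 1.3
```

Call:
apply_moves:
  deltas:
    - [0,[-0.26,0.28,0],[0,0,0]]
    - [0,[-0.26,0.28,0],[0,0,0]]
    - [0,[-0.28,0.25,0],[0,0,0]]
    - [0,[-0.28,0.25,0],[0,0,0]]
    - [0,[-0.31,0.22,0],[0,0,0]]
    - [0,[-0.31,0.22,0],[0,0,0]]
    - [0,[-0.33,0.19,0],[0,0,0]]
    - [0,[-0.33,0.19,0],[0,0,0]]
    - [0,[-0.35,0.15,0],[0,0,0]]
    - [0,[-0.35,0.15,0],[0,0,0]]

```text
time: 8.85
tool_pos: [0.5512, -0.1317, 0.2064]
eef_rot: [[0.978, -0.208, 0.0], [-0.208, -0.978, -0.0], [0.0, -0.0, -1.0]]
contact_force: [3.8, 2.4, 1.0]
opening: -0.0004
grip_force: 1.4
```

```bash
python3 look.py d
```

```text
[ 0.55121677 -0.13171785  0.20636226] [3.7947293  2.40537638 1.02100694] [ 0.55079222 -0.13173419  0.20631584]
```

View pics/d.png

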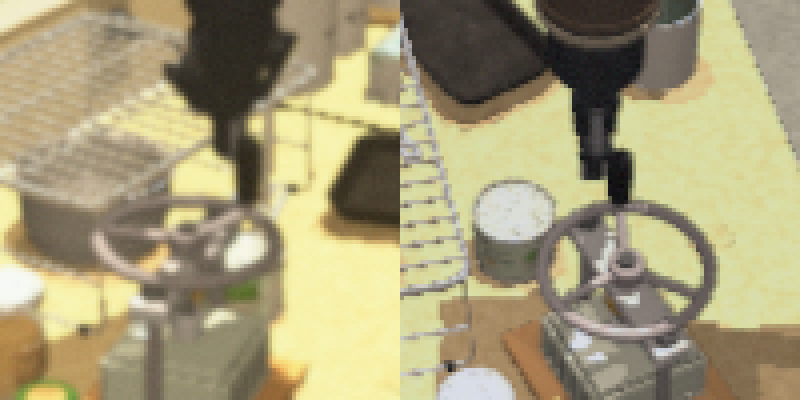

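The handle at (247,172) in the left crop and (620,175) in the right leads the fingers tangentially, which is good.

Call:
apply_moves:
  deltas:
    - [0,[-0.36,0.11,0],[0,0,0]]
    - [0,[-0.36,0.11,0],[0,0,0]]
    - [0,[-0.37,0.08,0],[0,0,0]]
    - [0,[-0.37,0.08,0],[0,0,0]]
    - [0,[-0.38,0.04,0],[0,0,0]]
    - [0,[-0.38,0.04,0],[0,0,0]]
    - [0,[-0.38,0,0],[0,0,0]]
    - [0,[-0.38,0,0],[0,0,0]]
    - [0,[-0.38,-0.04,0],[0,0,0]]
    - [0,[-0.38,-0.04,0],[0,0,0]]

```text
time: 9.95
tool_pos: [0.5138, -0.1276, 0.2063]
eef_rot: [[0.978, -0.208, 0.0], [-0.208, -0.978, -0.0], [0.0, 0.0, -1.0]]
contact_force: [3.1, -1.6, 0.7]
opening: 0.0
grip_force: 1.3
```

Call:
apply_moves:
  deltas:
    - [0,[-0.37,-0.08,0],[0,0,0]]
    - [0,[-0.37,-0.08,0],[0,0,0]]
    - [0,[-0.36,-0.12,0],[0,0,0]]
    - [0,[-0.36,-0.12,0],[0,0,0]]
    - [0,[-0.35,-0.16,0],[0,0,0]]
    - [0,[-0.35,-0.16,0],[0,0,0]]
    - [0,[-0.33,-0.19,0],[0,0,0]]
    - [0,[-0.33,-0.19,0],[0,0,0]]
    - [0,[-0.31,-0.23,0],[0,0,0]]
    - [0,[-0.31,-0.23,0],[0,0,0]]

```text
time: 10.95
tool_pos: [0.4834, -0.105, 0.2063]
eef_rot: [[0.978, -0.208, -0.0], [-0.208, -0.978, -0.0], [-0.0, 0.0, -1.0]]
contact_force: [3.8, -2.1, 0.6]
opening: -0.0001
grip_force: 1.4
```

Call:
apply_moves:
  deltas:
    - [0,[-0.28,-0.26,0],[0,0,0]]
    - [0,[-0.28,-0.26,0],[0,0,0]]
    - [0,[-0.25,-0.28,0],[0,0,0]]
    - [0,[-0.25,-0.28,0],[0,0,0]]
    - [0,[-0.22,-0.31,0],[0,0,0]]
    - [0,[-0.22,-0.31,0],[0,0,0]]
    - [0,[-0.19,-0.33,0],[0,0,0]]
    - [0,[-0.19,-0.33,0],[0,0,0]]
    - [0,[-0.15,-0.35,0],[0,0,0]]
    - [0,[-0.15,-0.35,0],[0,0,0]]

```text
time: 11.95
tool_pos: [0.4687, -0.0704, 0.2063]
eef_rot: [[0.978, -0.208, 0.0], [-0.208, -0.978, -0.0], [0.0, 0.0, -1.0]]
contact_force: [1.6, -3.6, -0.1]
opening: -0.0001
grip_force: 1.4
```

Call:
apply_moves:
  deltas:
    - [0,[-0.11,-0.36,0],[0,0,0]]
    - [0,[-0.11,-0.36,0],[0,0,0]]
    - [0,[-0.08,-0.37,0],[0,0,0]]
    - [0,[-0.08,-0.37,0],[0,0,0]]
    - [0,[-0.04,-0.38,0],[0,0,0]]
    - [0,[-0.04,-0.38,0],[0,0,0]]
    - [0,[0,-0.38,0],[0,0,0]]
    - [0,[0,-0.38,0],[0,0,0]]
    - [0,[0.04,-0.38,0],[0,0,0]]
    - [0,[0.04,-0.38,0],[0,0,0]]

```text
time: 12.95
tool_pos: [0.4726, -0.033, 0.2062]
eef_rot: [[0.978, -0.208, -0.001], [-0.208, -0.978, 0.0], [-0.001, 0.0, -1.0]]
contact_force: [0.0, -3.7, -0.2]
opening: 0.0002
grip_force: 1.4
```

Call:
apply_moves:
  deltas:
    - [0,[0.08,-0.37,0],[0,0,0]]
    - [0,[0.08,-0.37,0],[0,0,0]]
    - [0,[0.12,-0.36,0],[0,0,0]]
    - [0,[0.12,-0.36,0],[0,0,0]]
    - [0,[0.16,-0.35,0],[0,0,0]]
    - [0,[0.16,-0.35,0],[0,0,0]]
    - [0,[0.19,-0.33,0],[0,0,0]]
    - [0,[0.19,-0.33,0],[0,0,0]]
    - [0,[0.23,-0.31,0],[0,0,0]]
    - [0,[0.23,-0.31,0],[0,0,0]]

```text
time: 13.95
tool_pos: [0.4955, -0.0028, 0.2063]
eef_rot: [[0.978, -0.208, 0.0], [-0.208, -0.978, -0.0], [0.0, 0.0, -1.0]]
contact_force: [-1.5, -3.2, -1.0]
opening: 0.0
grip_force: 1.5
```

Call:
apply_moves:
  deltas:
    - [0,[0.26,-0.28,0],[0,0,0]]
    - [0,[0.26,-0.28,0],[0,0,0]]
    - [0,[0.28,-0.25,0],[0,0,0]]
    - [0,[0.28,-0.25,0],[0,0,0]]
    - [0,[0.31,-0.22,0],[0,0,0]]
    - [0,[0.31,-0.22,0],[0,0,0]]
    - [0,[0.33,-0.19,0],[0,0,0]]
    - [0,[0.33,-0.19,0],[0,0,0]]
    - [0,[0.35,-0.15,0],[0,0,0]]
    - [0,[0.35,-0.15,0],[0,0,0]]

```text
time: 14.95
tool_pos: [0.5299, 0.0121, 0.2063]
eef_rot: [[0.978, -0.208, -0.0], [-0.208, -0.978, 0.0], [-0.0, -0.0, -1.0]]
contact_force: [-3.0, -1.3, -0.2]
opening: -0.0002
grip_force: 1.4
```

```bash
python3 look.py e
```

```text
[0.52990051 0.01209565 0.20626459] [-2.9731783  -1.33410933 -0.20800574] [0.53041403 0.01214068 0.2063514 ]
```

View pics/e.png

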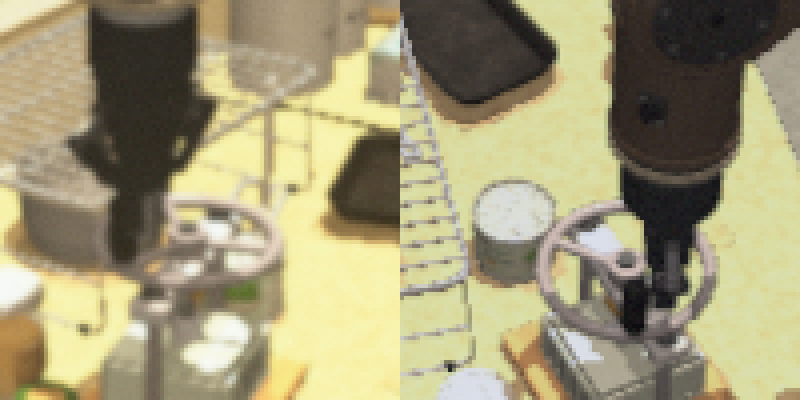

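The handle at (635,305) in the right crop still leads the fingers. Next is the last quarter, which I'll finish slowly.

Call:
apply_moves:
  deltas:
    - [0,[0.36,-0.11,0],[0,0,0]]
    - [0,[0.36,-0.11,0],[0,0,0]]
    - [0,[0.37,-0.08,0],[0,0,0]]
    - [0,[0.37,-0.08,0],[0,0,0]]
    - [0,[0.38,-0.04,0],[0,0,0]]
    - [0,[0.38,-0.04,0],[0,0,0]]
    - [0,[0.38,0,0],[0,0,0]]
    - [0,[0.38,0,0],[0,0,0]]
    - [0,[0.38,0.04,0],[0,0,0]]
    - [0,[0.38,0.04,0],[0,0,0]]

```text
time: 16.05
tool_pos: [0.5673, 0.008, 0.2063]
eef_rot: [[0.978, -0.208, -0.0], [-0.208, -0.978, 0.0], [-0.0, -0.0, -1.0]]
contact_force: [-3.1, -0.0, 1.0]
opening: -0.0002
grip_force: 1.5
```

Call:
apply_moves:
  deltas:
    - [0,[0.37,0.08,0],[0,0,0]]
    - [0,[0.37,0.08,0],[0,0,0]]
    - [0,[0.36,0.12,0],[0,0,0]]
    - [0,[0.36,0.12,0],[0,0,0]]
    - [0,[0.35,0.16,0],[0,0,0]]
    - [0,[0.35,0.16,0],[0,0,0]]
    - [0,[0.33,0.19,0],[0,0,0]]
    - [0,[0.33,0.19,0],[0,0,0]]
    - [0,[0.31,0.23,0],[0,0,0]]
    - [0,[0.31,0.23,0],[0,0,0]]

```text
time: 17.05
tool_pos: [0.5977, -0.0146, 0.2063]
eef_rot: [[0.978, -0.208, 0.0], [-0.208, -0.978, 0.0], [-0.0, -0.0, -1.0]]
contact_force: [-4.1, 1.8, 0.4]
opening: -0.0001
grip_force: 1.6
```

Call:
apply_moves:
  deltas:
    - [0,[0.28,0.26,0],[0,0,0]]
    - [0,[0.28,0.26,0],[0,0,0]]
    - [0,[0.25,0.28,0],[0,0,0]]
    - [0,[0.25,0.28,0],[0,0,0]]
    - [0,[0.22,0.31,0],[0,0,0]]
    - [0,[0.22,0.31,0],[0,0,0]]
    - [0,[0.19,0.33,0],[0,0,0]]
    - [0,[0.19,0.33,0],[0,0,0]]
    - [0,[0,0,0],[0,0,0]]

```text
time: 17.95
tool_pos: [0.6112, -0.042, 0.2063]
eef_rot: [[0.978, -0.208, 0.0], [-0.208, -0.978, -0.0], [0.0, 0.0, -1.0]]
contact_force: [0.6, 0.4, 0.5]
opening: -0.0002
grip_force: 0.0
```

Call:
apply_moves:
  deltas:
    - [0,[0.08,0.17,0],[0,0,0]]
    - [0,[0.08,0.17,0],[0,0,0]]
    - [0,[0,0,0],[0,0,0]]

```text
time: 18.25
tool_pos: [0.6118, -0.0452, 0.2063]
eef_rot: [[0.978, -0.208, 0.0], [-0.208, -0.978, -0.0], [0.0, 0.0, -1.0]]
contact_force: [-0.2, 1.6, -0.7]
opening: -0.0
grip_force: 0.5
```

```bash
python3 - <<'E'
from h import *
s=get_state();print(s["tool_pos"],s["contact_force"],s["grip_force"])
a=capture("scene");b=capture("side")
o=np.zeros((600,800,3),np.uint8)
for i,(f0,c,r0,c0) in enumerate((("scene0",a,170,250),("side0",b,185,245))):
    f=cv2.imread(f"pics/{f0}.png")
    o[i*300:i*300+300,:400]=cv2.resize(f[r0:r0+60,c0:c0+80],(400,300),interpolation=0)
    o[i*300:i*300+300,400:]=cv2.resize(c["frame"][r0:r0+60,c0:c0+80,::-1],(400,300),interpolation=0)
cv2.imwrite("pics/f.png",o)
E
```

```text
[ 0.61179374 -0.0452243   0.20631107] [-0.21541462  1.6259255  -0.73669698] 0.5242138914763927
```

View pics/f.png

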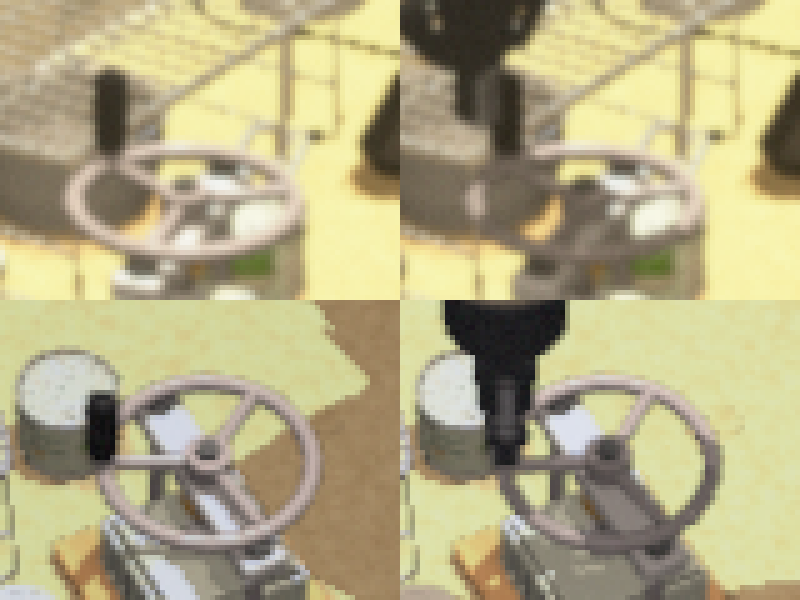

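Compared with the start image, the wheel is within about 1–3° short. I'll push the last 3 mm to the measured first-touch pose.

Call:
apply_moves:
  deltas:
    - [0,[0.05,0.1,0],[0,0,0]]
    - [0,[0.05,0.1,0],[0,0,0]]
    - [0,[0.03,0.11,0],[0,0,0]]
    - [0,[0,0,0],[0,0,0]]

```text
time: 18.75
tool_pos: [0.6124, -0.0485, 0.2063]
eef_rot: [[0.978, -0.208, -0.0], [-0.208, -0.978, 0.0], [-0.0, -0.0, -1.0]]
contact_force: [-0.6, 1.4, 0.2]
opening: -0.0001
grip_force: 0.9
```

Call:
apply_moves:
  deltas:
    - [0,[0,-0.3,0],[0,0,0]]
    - [0,[0,-0.6,0],[0,0,0]]
    - [0,[0,-0.9,0],[0,0,0]]
    - [0,[0,0,-2.0],[0,0,0]]
    - [0,[0,0,-3.0],[0,0,0]]
    - [0,[0,0,-3.0],[0,0,0]]
    - [0,[0,0,-3.0],[0,0,0]]
    - [0,[0,0,0],[0,0,0]]

```text
time: 19.55
tool_pos: [0.6182, -0.0302, 0.3206]
eef_rot: [[0.978, -0.207, 0.007], [-0.207, -0.978, -0.001], [0.007, -0.001, -1.0]]
contact_force: [0.6, 0.2, 0.3]
opening: -0.0002
grip_force: 0.0
```

```bash
python3 - <<'E'
from h import *
s=get_state();print(s["tool_pos"],s["contact_force"],s["grip_force"])
a=capture("scene");b=capture("side")
o=np.zeros((600,800,3),np.uint8)
for i,(f0,c,r0,c0) in enumerate((("scene0",a,170,250),("side0",b,185,245))):
    f=cv2.imread(f"pics/{f0}.png")
    g=c["frame"][:,:,::-1]
    o[i*300:i*300+300,:400]=cv2.resize(f[r0:r0+60,c0:c0+80],(400,300),interpolation=0)
    o[i*300:i*300+300,400:]=cv2.resize(g[r0:r0+60,c0:c0+80],(400,300),interpolation=0)
    (x,y)=((272,192),(265,210))[i]
    for q in(f,g):
        w=q[y-14:y+10,x-8:x+9].astype(float).sum(2)<150
        yy,xx=np.nonzero(w);print(i,w.sum(),xx.mean()+x-8,yy.mean()+y-14)
cv2.imwrite("pics/g.png",o)
E
```

```text
[ 0.61818634 -0.03019777  0.3206164 ] [0.58236817 0.19562885 0.3260443 ] 0.0
0 46 271.5 192.7173913043478
0 54 271.5 192.25925925925927
1 64 264.765625 210.40625
1 71 264.80281690140845 209.2394366197183
```

View pics/g.png

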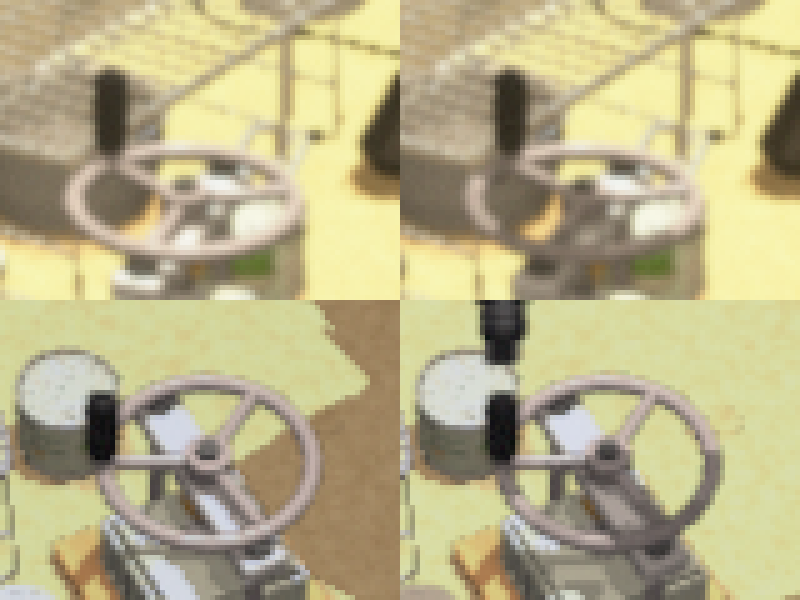

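Handle and spokes coincide with the start image: handle at (111,110) and (102,427) in both, under 0.3 px apart. Next I'll take the hand clear.

Call:
apply_moves:
  deltas:
    - [0,[0,0,-2.0],[0,0,0]]
    - [0,[-1.3,3.5,0],[0,0,0]]
    - [0,[-1.3,4.0,0],[0,0,0]]
    - [0,[-1.3,4.0,0],[0,0,0]]
    - [0,[-1.3,4.0,0],[0,0,0]]
    - [0,[-1.3,4.0,0],[0,0,0]]
    - [0,[-1.3,4.0,0],[0,0,0]]
    - [0,[-1.3,4.0,0],[0,0,0]]
    - [0,[-1.3,4.0,0],[0,0,0]]
    - [0,[-1.3,4.0,0],[0,0,0]]

```text
time: 20.65
tool_pos: [0.4267, -0.3545, 0.335]
eef_rot: [[0.978, -0.208, -0.001], [-0.208, -0.978, 0.001], [-0.002, -0.001, -1.0]]
contact_force: [0.4, 0.2, -0.1]
opening: -0.0001
grip_force: 0.0
```

Call:
apply_moves:
  deltas:
    - [0,[0,0,0],[0,0,0]]
    - [0,[0,0,0],[0,0,0]]
    - [0,[0,0,0],[0,0,0]]
    - [0,[0,0,0],[0,0,0]]
    - [0,[0,0,0],[0,0,0]]

```text
time: 21.15
tool_pos: [0.4285, -0.3529, 0.3362]
eef_rot: [[0.978, -0.206, -0.0], [-0.206, -0.978, 0.0], [-0.0, -0.0, -1.0]]
contact_force: [0.4, 0.7, -0.5]
opening: -0.0
grip_force: 0.0
```

```bash
python3 -c "
from cell import *
s=get_state();print(s['tool_pos'],s['contact_force']);print(job_done())"
```

```text
[ 0.42848733 -0.35287828  0.33615932] [ 0.38798897  0.70528682 -0.53766586]
the job is handed in; nothing more can be done
None
```

I pushed the wheel clockwise through one full turn with closed fingertips and the handle stopped where it began, within what the cameras resolve; the hand is well clear, I saw no contact with the jars, tin or mug, and the job was handed in at about 21 s (no verdict came back).

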